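# Load the twine dispenser and lock the reel in

## Robot

A 6-joint arm with a two-finger parallel gripper is mounted at the origin on the work surface. World frame = base frame: x ahead of the robot, y to its left, z up, the work surface at z = 0. Lengths are in mm, angles in degrees, forces in N, time in s.
With the tool pointing down it reaches from about 300 to 850 mm from the base axis. Payload 4.2 kg.
Tool frame: the origin (TCP) lies midway between the tips of the shut fingers; the grasp point (between the pads) lies 19 mm behind it; z points along the fingers, y is the direction in which the jaws open and shut (so a half turn about z gives the same grasp; the last joint's range is limited). The gripper opens to 91 mm and grips with 3 to 60 N. Pads are 32 mm wide; open, the fingers measure 118 mm over their backs; the gripper's body (76 mm by 178 mm) begins 60 mm behind the grasp point.
Start: joints at [-71.562, 18.312, 89.639, -0, 72.044, -1.146], TCP at [192.734, -541.753, 213.976] pointing down, gripper open.
Joint ranges: [-177.97, 177.97], [-48.28, 115.42], [12.27, 149.76], [-77.06, 257.06], [2.81, 150.46], [-146.56, 146.56]. Speed limits (degrees/s): [147.25, 147.25, 180, 180, 180, 180].

## Interface

Orientations are given as [roll, pitch, yaw] about the fixed x, y, z axes, in that order (R = Rz(yaw) Ry(pitch) Rx(roll)).
In Python, from workcell import env gives the robot as it stands.
- The arm moves only by the shell command python3 -m jog 'ROWS' [FORCE]. ROWS is JSON, a list of rows, each an object of numbers: "dx", "dy", "dz": the shift along the world's x, y, z in m; "wx", "wy", "wz": the turn, a rotation vector about the world's x, y, z in rad; "grip": the gripper's target within -1 to 1 (shut at 1, half-way at 0, fully open at -1). In form: [{"dx": .., "dy": .., "dz": .., "wx": .., "wy": .., "wz": .., "grip": ..}, ...]. A call has 1 to 10 rows; each row shifts and turns the commanded pose from where the row before left it; what a row does not reach is not made up. A row lasts 1/10 s, in which the tool goes at most 50 mm and 8.59 degrees, less where a joint would pass 70% of its speed; a pose out of reach is approached as far as the arm can. A call with a gripper value outside its range is refused whole. The fingers move at their own pace and stop on an object; FORCE is the grip in N (left out, the last holds). Time passes only in rows, so rows that do not move let the fingers close. It gives the time, the measured TCP pose, the force and the opening at its end, in the units of the state.
- env.state(): the state, without advancing time (a new reading comes with each control period).
- env.grab_frame(name): name is "scene" or "top" or "wrist"; returns the picture (384x512x3 uint8, red, green, blue); there is no depth.
- env.get_calibration(name): a dict with "fx", "fy", "cx", "cy" (pixels), "R" (3x3) and "t" (3): a world point X has camera coordinates R X + t. Camera axes: x right, y down, z forward; pixel columns grow to the right and rows downward; lengths in mm; the calibration is good to about 2 mm. A picture is of the moment at which its call begins: read the wrist's pose just before it. get_calibration takes no time and is no camera call; for the wrist camera it gives the pose at the moment of the call.
- env.job_done(): hands the job in, once; it reports no verdict.
The state is a dict: "time_s": time; "qpos": joint angles; "qvel": joint speeds; "effort": joint torques, N m; "ee_pos": TCP position; "ee_rot": TCP orientation; "force": force on the tool from outside, world axes, zero at the start; "torque": the same for the moment, N m; "gripper_width": finger opening in mm.
Only numpy, scipy, OpenCV 4.12 (cv2) and the standard library are available. Lean on these libraries where they do the work, as an engineer would, in place of code of your own. Each camera call takes 0.05 s, during which the arm holds its last target. There are 200 camera calls.

## Task

Lift the wound reel of twine off its storage post and lower it, without dropping it, over the dispenser's spindle until it sits flat on the base board. Then push the loose T-shaped steel rod along the dispenser's deck, through the slot of the guide block and through the eye at the top of the spindle, until its crossbar is fully home against the guide block, so that the reel is locked in. Leave the bare core on its post and do not disturb the pot, the spray bottle or the saucer.

Things in the scene. Friction and masses are not known exactly. Their poses are not given: they have to be found in the camera images.
- dispenser: Fixed plywood twine dispenser; x axis = direction in which the rod is pushed, z up. Origin on the table under the spindle's axis. Base board 110 wide, 12 thick, x -225 to +50. Steel spindle 31 diameter, height 12 to 57, carrying a flat tab 30 wide (y), 10 thick (x), up to height 89, with the eye through it. Raised deck 110 wide, x -225 to -42, top at height 65.
- eye (a point): Centre of the round eye, 19 diameter, through the spindle's tab along x; 72 above the table; axes as the dispenser's.
- guide_mouth (a point): Middle of the slot's mouth at the rear face of the wooden guide block, at rod height (dispenser x -87, height 72). The block stands on the deck's front end: 72 wide, x -87 to -42, height 65 to 91. Its open-topped slot along x is 44 wide at the mouth, narrows to 18 wide at x -67, then runs straight to x -42.
- rod: Loose T-shaped round steel rod, 14 diameter, lying flat on the deck, roughly towards the slot. Stem along its x, round tip at +x. Crossbar 62 long (along y) at the other end: its front face at x -107, back face at x -121. Origin under the tip, on the deck, 7 below the centre line. With the crossbar home on the guide block the tip is 20 past the eye's centre.
- rod_tip (a point): Tip of the rod, on its centre line.
- reel: The wound reel of twine: a 62 diameter wound body (height 4 to 46) on a card core tube 49 outside and 40 bore, 50 tall, axis z, about 160 g. Origin: centre of its underside. Starts loosely on full_post, resting on its foot (underside 10 above the table).
- full_post: Fixed wooden storage post that holds the wound reel: foot disc 76 diameter x 10 thick, upright post 28 diameter up to height 72. Origin: centre of its underside on the table.
- bare_core: Bystander: a bare card core tube without twine, 49 outside, 40 bore, 50 tall, on the other storage post. Origin: centre of its underside.
- empty_post: Fixed storage post like full_post, holding the bare core.
- pot: Bystander: empty black plastic plant pot, 100 rim diameter, 95 tall. Origin: centre of its underside.
- spray_bottle: Bystander: white plastic spray bottle with a press-button top, 68 diameter, 190 tall. Origin: centre of its underside.
- saucer: Bystander: clay saucer, 110 diameter, 18 tall. Origin: centre of its underside.
There are look-alikes about, which are no part of the job. What is shaped like the reel but black, green or red is not meant.

How it is judged (in metres and radians):
On the way, in this order (a step that is already met when the one before it is completed fails the run):
1. the wound reel sits on the spindle, flat on the base board, let go, with the rod still out of the eye (horizontal distance between reel and dispenser below 0.009 m and z of reel in the frame of dispenser below 0.017 m and angle between reel's own z axis and vertical below 0.06 rad and x of rod_tip in the frame of eye below -0.01 m and contact force between the fingers and reel below 0.1 N), for 0.2 s.
2. the rod is through the eye with its crossbar home against the guide block (x of rod_tip in the frame of eye between 0.015 and 0.025 m and y of rod_tip in the frame of eye between -0.008 and 0.008 m and z of rod_tip in the frame of eye between -0.006 and 0.006 m and angle between the x axis of rod and the x axis of dispenser, either way round below 0.12 rad and horizontal distance between reel and dispenser below 0.009 m and z of reel in the frame of dispenser below 0.017 m and angle between reel's own z axis and vertical below 0.06 rad), for 0.2 s.
At the end, for the whole second after the job is handed in: Reel upright on the spindle, flat on the base board (within 5 mm, and within 9 mm of the axis); rod through the eye and in line, crossbar within 5 mm of the guide block (tip 15 to 25 mm past the eye's centre); both at rest; the bare core still on its post (all of step 2 and linear speed of each of reel, rod below 0.02 m/s and horizontal distance between bare_core and empty_post below 0.012 m and height (world z) of bare_core below 0.02 m); the robot touches nothing.
It fails at once if the reel is dropped (moves faster than 0.6 m/s while the fingers do not hold it) (linear speed of reel above 0.6 m/s and contact force between the fingers and reel below 0.05 N).
It fails at once if pot, spray bottle or saucer is moved more than 30 mm or tipped, or the bare core is moved more than 30 mm (distance of any of pot, spray_bottle, saucer, bare_core from where it was at the start of the episode above 0.03 m or angle between any of pot, spray_bottle, saucer's own z axis and vertical above 0.35 rad).
It also fails if it takes over 58 s, if anything falls off the work surface, if the arm or the gripper's body presses on something with over 40 N, if the wrist force passes 120 N, or if a joint passes its speed limit or range.

## Working session

There is one attempt and no reset: what is moved stays moved. The work goes in short steps, Python scripts to look and compute and a shell command to move; the robot and the scene stay as the last step left them, time stands still between calls to the robot, and variables do not carry over. Pictures are saved under pics/ and viewed, about 8 in all and at most 12, crops included, and the job is handed in when it is done.

```bash
ls; mkdir -p pics
cat > h.py <<'E'
import numpy as np, cv2
from workcell import env
def snap(cam,name,crop=None,scale=1):
    c=env.get_calibration(cam); im=env.grab_frame(cam)
    np.savez('pics/'+name+'.npz',im=im,**{k:np.array(v) for k,v in c.items()})
    o=im[...,::-1]
    if crop: o=o[crop[1]:crop[3],crop[0]:crop[2]]
    o=cv2.resize(o,None,fx=scale,fy=scale,interpolation=cv2.INTER_CUBIC); cv2.imwrite('pics/'+name+'.png',o)
def ray(c,u,v,z):
    R=np.array(c['R']);t=np.array(c['t']).ravel()
    d=R.T@np.array([(u-c['cx'])/c['fx'],(v-c['cy'])/c['fy'],1]);o=-R.T@t
    return o+d*(z-o[2])/d[2]
def proj(c,X):
    p=np.array(c['R'])@np.array(X,float)+np.array(c['t']).ravel()
    return c['fx']*p[0]/p[2]+c['cx'],c['fy']*p[1]/p[2]+c['cy']
E
python3 - <<'E'
from h import *
s=env.state();print(s)
a=env.grab_frame('top');b=env.grab_frame('scene')
cv2.imwrite('pics/top0.png',cv2.resize(a[...,::-1],(800,600),interpolation=cv2.INTER_CUBIC))
cv2.imwrite('pics/scene0.png',cv2.resize(b[...,::-1],(800,600),interpolation=cv2.INTER_CUBIC))
for n in('top','scene','wrist'):
    c=env.get_calibration(n);print(n,c['fx'],-np.array(c['R']).T@np.array(c['t']).ravel(),np.round(c['R'],3).tolist())
E
```

```text
pics
{'time_s': 0.0, 'qpos': array([-7.15608131e+01,  1.83535858e+01,  8.97054781e+01, -2.39455527e-03,
        7.20425957e+01, -1.14532361e+00]), 'qvel': array([-0.01099038,  0.00612567,  0.02477875, -0.0544919 ,  0.02095626,
       -0.01173731]), 'effort': array([-3.63296458e-04, -4.12456834e+01, -2.31970829e+01,  7.26626138e-02,
        4.57607908e-02, -1.47348264e-04]), 'ee_pos': array([ 192.57725254, -541.27340994,  213.10706095]), 'ee_rot': array([-1.79898315e+02,  2.44133833e-04,  1.95852510e+01]), 'force': array([-0.6590666 , -0.43268855,  0.03989647]), 'torque': array([ 0.0097195 , -0.04128687, -0.01481029]), 'gripper_width': 91.14163823802933}
top 351.4923065092301 [364.69148535  53.59444407 959.18680907] [[0.023, -0.999, 0.033], [-0.985, -0.028, -0.169], [0.17, -0.029, -0.985]]
scene 382.9049819467339 [1039.34348566 -698.44070063  677.03558418] [[0.806, 0.592, 0.017], [0.333, -0.428, -0.84], [-0.49, 0.683, -0.542]]
wrist 299.05767579319144 [ 265.65566625 -515.02934796  383.27936313] [[0.335, -0.942, -0.002], [-0.906, -0.323, 0.274], [-0.259, -0.09, -0.962]]
```

View pics/top0.png

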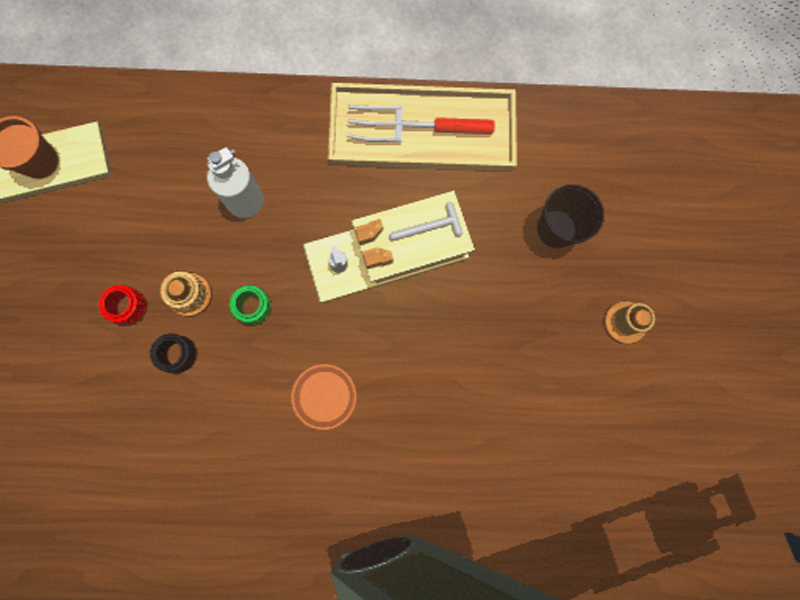

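View pics/scene0.png

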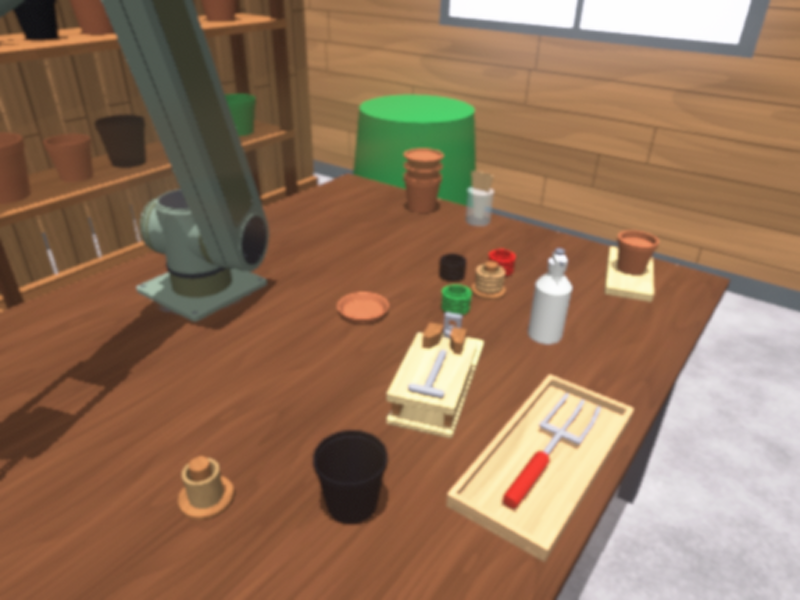

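The top view has two post candidates. At (185,293) there is a banded, wider body sitting among the red, green and black look-alikes. At (630,322) there is a thinner plain tube. The dispenser is at (390,245), with the spindle tab at (338,260) and the rod tip at (392,236). The left candidate looks like the wound reel, so I'll check it in one crop and measure.

Run:
```python
from h import *
k=1.5625
snap('top','t1');snap('scene','s1')
t=np.load('pics/t1.npz')['im'][...,::-1];s=np.load('pics/s1.npz')['im'][...,::-1]
R=lambda im,a,f:cv2.resize(im[a[1]:a[3],a[0]:a[2]],f,interpolation=cv2.INTER_CUBIC)
o=np.vstack([np.hstack([R(t,(60,160,180,240),(400,267)),R(s,(270,140,390,220),(400,267))]),
 np.hstack([R(t,(190,115,310,195),(400,267)),R(t,(380,170,440,210),(400,267))])])
cv2.imwrite('pics/c1.png',o)
c=env.get_calibration('top')
for n,u,v,z in [('postL top',178,289,72),('footL',187,294,10),('postR top',642,316,72),('footR',628,323,10),('red',120,303,50),('green',250,304,50),('black',172,352,50),('saucer',324,397,18),('bottle',240,195,60),('pot',578,213,95),('tab top',336,254,89),('tip',394,236,72),('bar a',451,206,72),('bar b',459,234,72),('deck fr',355,219,65),('deck fl',370,285,65),('deck br',456,192,65),('deck bl',473,249,65),('base fr',304,243,12),('base fl',320,301,12)]:
    print(n,ray(c,u/k,v/k,z).round(0))
```

```text
postL top [517. 378.  72.]
footL [519. 385.  10.]
postR top [ 493. -383.   72.]
footR [ 489. -388.   10.]
red [494. 479.  50.]
green [499. 266.  50.]
black [416. 387.  50.]
saucer [349. 140.  18.]
bottle [684. 293.  60.]
pot [ 659. -273.   95.]
tab top [579. 124.  89.]
tip [617.  30.  72.]
bar a [672. -65.  72.]
bar b [624. -79.  72.]
deck fr [646.  97.  65.]
deck fl [534.  68.  65.]
deck br [700. -74.  65.]
deck bl [ 600. -104.   65.]
base fr [616. 188.  12.]
base fl [513. 155.  12.]
```

View pics/c1.png

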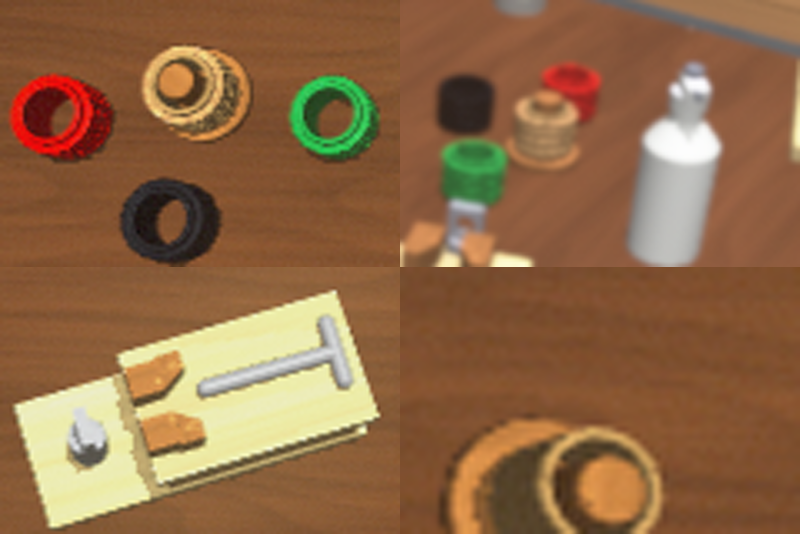

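The crop confirms it: the body at top (185,293) is the tan, wound, banded reel on a post. The one at right (642,318) is a plain tube, the bare core. From the top view the reel is at about (519,381). The spindle is at about (580,124), and dispenser +x points at about 108°. Next I move above the dispenser, with the jaw axis along dispenser y, and look from the wrist.

```bash
r='{"dx":0.02,"dy":0.0314,"dz":0.003,"wz":0.077,"grip":-1}'; 
python3 -m jog '[{"dx":0.02,"dy":0.0314,"dz":0.003,"wz":0.077,"grip":-1},{"dx":0.02,"dy":0.0314,"dz":0.003,"wz":0.077,"grip":-1},{"dx":0.02,"dy":0.0314,"dz":0.003,"wz":0.077,"grip":-1},{"dx":0.02,"dy":0.0314,"dz":0.003,"wz":0.077,"grip":-1},{"dx":0.02,"dy":0.0314,"dz":0.003,"wz":0.077,"grip":-1},{"dx":0.02,"dy":0.0314,"dz":0.003,"wz":0.077,"grip":-1},{"dx":0.02,"dy":0.0314,"dz":0.003,"wz":0.077,"grip":-1},{"dx":0.02,"dy":0.0314,"dz":0.003,"wz":0.077,"grip":-1},{"dx":0.02,"dy":0.0314,"dz":0.003,"wz":0.077,"grip":-1},{"dx":0.02,"dy":0.0314,"dz":0.003,"wz":0.077,"grip":-1}]'
python3 -m jog '[{"dx":0.02,"dy":0.0314,"dz":0.003,"wz":0.077,"grip":-1},{"dx":0.02,"dy":0.0314,"dz":0.003,"wz":0.077,"grip":-1},{"dx":0.02,"dy":0.0314,"dz":0.003,"wz":0.077,"grip":-1},{"dx":0.02,"dy":0.0314,"dz":0.003,"wz":0.077,"grip":-1},{"dx":0.02,"dy":0.0314,"dz":0.003,"wz":0.077,"grip":-1},{"dx":0.02,"dy":0.0314,"dz":0.003,"wz":0.077,"grip":-1},{"dx":0.02,"dy":0.0314,"dz":0.003,"wz":0.077,"grip":-1},{"dx":0.02,"dy":0.0314,"dz":0.003,"wz":0.077,"grip":-1},{"dx":0.02,"dy":0.0314,"dz":0.003,"wz":0.077,"grip":-1},{"dx":0.02,"dy":0.0314,"dz":0.003,"wz":0.077,"grip":-1}]'
python3 -m jog '[{"grip":-1},{"grip":-1},{"grip":-1}]'
python3 -c "
from h import *
snap('wrist','w1',None,1.5625);print(env.state()['time_s'])"
```

```text
0.25invalid input
invalid input
invalid input
```

View pics/w1.png

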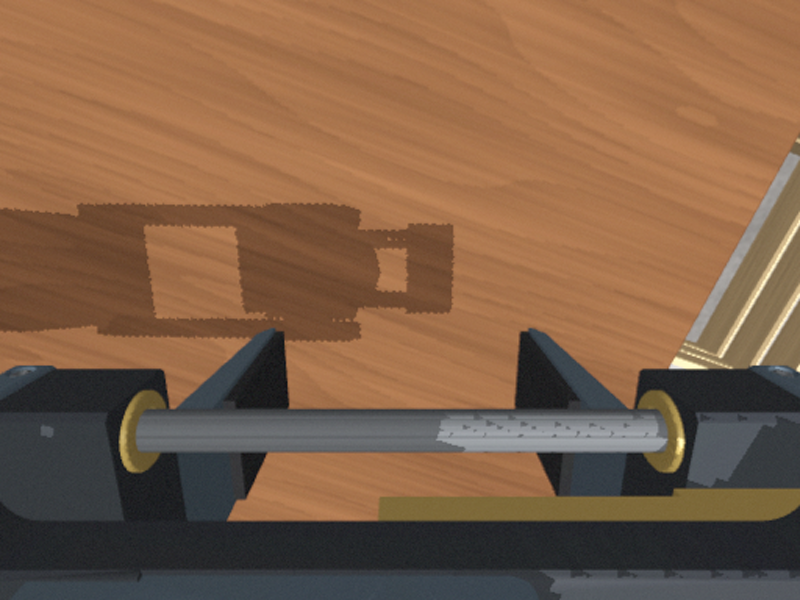

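The moves were refused as invalid input, probably because every key has to be present. The picture shows the wrist camera looks towards tool +x, with the fingertips at about row 330, so I'll stop further back behind the dispenser.

```bash
python3 -m jog '[{"dx":0.01,"dy":0.013,"dz":0.002,"wx":0,"wy":0,"wz":0.04,"grip":-1},{"dx":0.021,"dy":0.027,"dz":0.003,"wx":0,"wy":0,"wz":0.077,"grip":-1},{"dx":0.021,"dy":0.027,"dz":0.003,"wx":0,"wy":0,"wz":0.077,"grip":-1},{"dx":0.021,"dy":0.027,"dz":0.003,"wx":0,"wy":0,"wz":0.077,"grip":-1},{"dx":0.021,"dy":0.027,"dz":0.003,"wx":0,"wy":0,"wz":0.077,"grip":-1},{"dx":0.021,"dy":0.027,"dz":0.003,"wx":0,"wy":0,"wz":0.077,"grip":-1},{"dx":0.021,"dy":0.027,"dz":0.003,"wx":0,"wy":0,"wz":0.077,"grip":-1},{"dx":0.021,"dy":0.027,"dz":0.003,"wx":0,"wy":0,"wz":0.077,"grip":-1},{"dx":0.021,"dy":0.027,"dz":0.003,"wx":0,"wy":0,"wz":0.077,"grip":-1},{"dx":0.021,"dy":0.027,"dz":0.003,"wx":0,"wy":0,"wz":0.077,"grip":-1}]'
```

```text
time_s: 1.25
ee_pos: [392.4, -283.4, 243.4]
ee_rot: [180.0, -0.0, 61.9]
force: [-0.1, -0.5, 0.4]
gripper_width: 91.3
```

```bash
python3 -m jog '[{"dx":0.025,"dy":0.03,"dz":0.002,"wx":0,"wy":0,"wz":0.08,"grip":-1},{"dx":0.025,"dy":0.03,"dz":0.002,"wx":0,"wy":0,"wz":0.08,"grip":-1},{"dx":0.025,"dy":0.03,"dz":0.002,"wx":0,"wy":0,"wz":0.08,"grip":-1},{"dx":0.025,"dy":0.03,"dz":0.002,"wx":0,"wy":0,"wz":0.08,"grip":-1},{"dx":0.025,"dy":0.03,"dz":0.002,"wx":0,"wy":0,"wz":0.08,"grip":-1},{"dx":0.025,"dy":0.03,"dz":0.002,"wx":0,"wy":0,"wz":0.08,"grip":-1},{"dx":0.025,"dy":0.03,"dz":0.002,"wx":0,"wy":0,"wz":0.08,"grip":-1},{"dx":0.025,"dy":0.03,"dz":0.002,"wx":0,"wy":0,"wz":0.08,"grip":-1},{"dx":0.02,"dy":0.03,"dz":0.002,"wx":0,"wy":0,"wz":0.08,"grip":-1},{"dx":0.01,"dy":0.013,"dz":0,"wx":0,"wy":0,"wz":0.08,"grip":-1}]'
python3 -m jog '[{"dx":0,"dy":0,"dz":0,"wx":0,"wy":0,"wz":0,"grip":-1},{"dx":0,"dy":0,"dz":0,"wx":0,"wy":0,"wz":0,"grip":-1}]'
python3 -c "
from h import *
snap('wrist','w2',None,1.5625);print(env.state()['time_s'])"
```

```text
time_s: 2.25
ee_pos: [622.6, 1.2, 261.0]
ee_rot: [179.9, -0.1, 107.9]
force: [-0.6, 0.6, 0.4]
gripper_width: 91.1
time_s: 2.45
ee_pos: [620.9, -2.3, 260.9]
ee_rot: [-179.9, 0.0, 107.4]
force: [-1.1, -0.3, 0.6]
gripper_width: 90.8
2.5
```

View pics/w2.png

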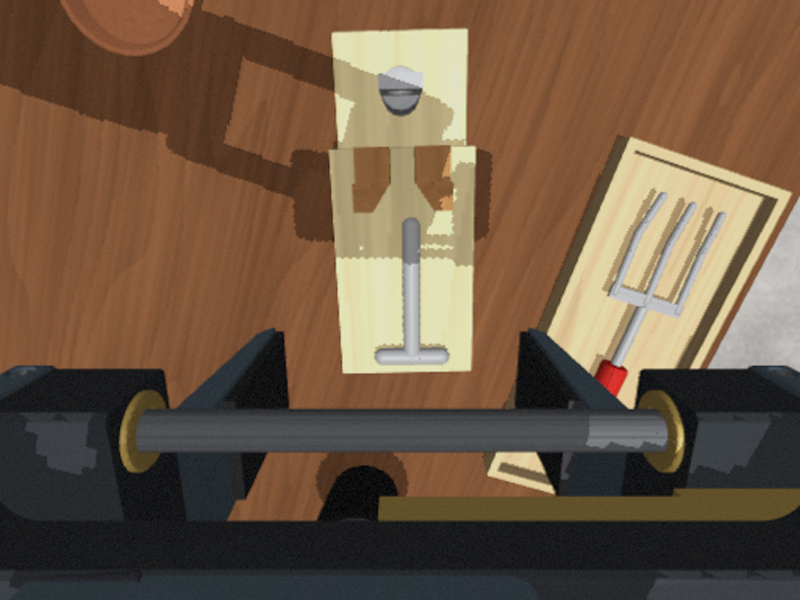

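The wrist view shows the base front corners at (332,33) and (467,28). The deck front corners are at (330,150) and (475,146), the deck back corners at (343,373) and (471,370), and the slot inner edges at (390,148) and (414,148). The rod runs from its tip at (411,219) to its crossbar at (375–449,356). I'll fit the poses to these.

```bash
cat > fit.py <<'E'
from h import *
from scipy.optimize import least_squares
c=dict(np.load('pics/w2.npz')); k=1.5625
F=[(50,55,12,332,32.5),(50,-55,12,467,28.5),(-42,55,65,330,150),(-42,-55,65,475,146.5),(-225,55,65,343,374),(-225,-55,65,471,371),(-42,9,91,390,149),(-42,-9,91,414,149)]
def W(p,x,y,z):
    a=p[2];return [p[0]+x*np.cos(a)-y*np.sin(a),p[1]+x*np.sin(a)+y*np.cos(a),z]
def f(p,F=F): return np.concatenate([np.array(proj(c,W(p,*q[:3])))*k-q[3:] for q in F])
r=least_squares(f,[580,124,np.radians(108)])
p=r.x;print('disp',p[:2].round(1),np.degrees(p[2]).round(2));print(r.fun.reshape(-1,2).round(1).tolist())
print('tab top px',[np.round(np.array(proj(c,W(p,x,y,89)))*k) for x,y in((5,15),(5,-15),(-5,15),(-5,-15))])
def D(u,v,z):
    X=ray(c,u/k,v/k,z)[:2]-p[:2];a=p[2];return (np.array([[np.cos(a),np.sin(a)],[-np.sin(a),np.cos(a)]])@X).round(1)
for n,u,v,z in[('tip',411,218,72),('stem mid',411.5,290,72),('bar mid',412,356,72),('bar l',375,356,72),('bar r',449,356,72),('tab',400,91,89)]:print(n,D(u,v,z))
np.save('disp.npy',p)
E
python3 fit.py
```

```text
disp [580.9 123.8] 108.76
[[-1.2, -0.1], [1.1, 0.3], [-1.5, 0.6], [0.9, 0.5], [-0.3, 1.3], [0.5, 1.5], [-0.8, -1.2], [1.2, -1.8]]
tab top px [array([378.,  74.]), array([423.,  73.]), array([379.,  91.]), array([423.,  89.])]
tip [-92.5  -5.6]
stem mid [-149.2   -5. ]
bar mid [-205.7   -4.4]
bar l [-205.    26.2]
bar r [-206.4  -35. ]
tab [-5.6  0.6]
```

The dispenser fit is good, with residuals under 2 px: origin (580.9,123.8), yaw 108.8°. The rod tip is at dispenser x -92.5, y -5.6, and the rod is nearly parallel to the slot. Next is a wrist look at the reel.

```bash
python3 -m jog '[{"dx":-0.007,"dy":0.029,"dz":-0.003,"wx":0,"wy":0,"wz":0.004,"grip":-1},{"dx":-0.007,"dy":0.029,"dz":-0.003,"wx":0,"wy":0,"wz":0.004,"grip":-1},{"dx":-0.007,"dy":0.029,"dz":-0.003,"wx":0,"wy":0,"wz":0.003,"grip":-1},{"dx":-0.007,"dy":0.029,"dz":-0.003,"wx":0,"wy":0,"wz":0.003,"grip":-1},{"dx":-0.007,"dy":0.029,"dz":-0.003,"wx":0,"wy":0,"wz":0.003,"grip":-1},{"dx":-0.007,"dy":0.029,"dz":-0.003,"wx":0,"wy":0,"wz":0.003,"grip":-1},{"dx":-0.007,"dy":0.029,"dz":-0.003,"wx":0,"wy":0,"wz":0.003,"grip":-1},{"dx":-0.007,"dy":0.029,"dz":-0.003,"wx":0,"wy":0,"wz":0,"grip":-1},{"dx":-0.007,"dy":0.029,"dz":-0.003,"wx":0,"wy":0,"wz":0,"grip":-1},{"dx":-0.007,"dy":0.025,"dz":-0.003,"wx":0,"wy":0,"wz":0,"grip":-1}]'
python3 -m jog '[{"dx":0,"dy":0,"dz":0,"wx":0,"wy":0,"wz":0,"grip":-1},{"dx":0,"dy":0,"dz":0,"wx":0,"wy":0,"wz":0,"grip":-1}]'
python3 -c "
from h import *
snap('wrist','w3',(100,0,420,240),2.5)"
```

```text
time_s: 3.5
ee_pos: [551.1, 283.1, 231.3]
ee_rot: [180.0, 0.0, 108.6]
force: [-0.7, -0.1, 0.8]
gripper_width: 91.0
time_s: 3.7
ee_pos: [551.5, 282.2, 231.2]
ee_rot: [-180.0, 0.0, 108.7]
force: [0.1, 0.4, -0.7]
gripper_width: 91.6
```

View pics/w3.png

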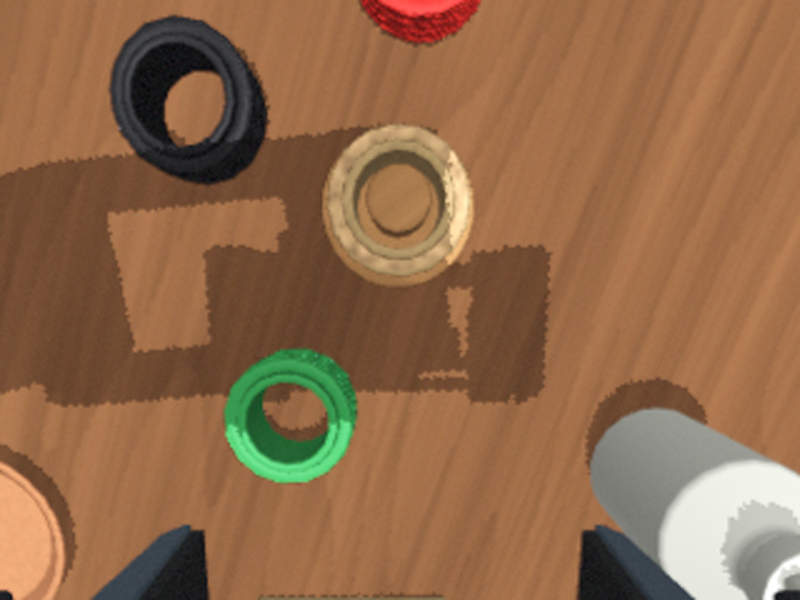

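The reel fills crop pixels x 323–473, y 124–276. The core rim is centred at about (398,198) and the post top at about (401,200). The spacing between it and the green and black look-alikes is ample.

Run:
```python
from h import *
c=dict(np.load('pics/w3.npz'));p=np.load('disp.npy')
g=lambda u,v,z:ray(c,100+u/2.5,v/2.5,z)
print('post',g(401,200,72),'core',g(398,198,60),'body',g(398,200,56))
print('widths',np.linalg.norm(g(323,200,56)-g(473,200,56)),np.linalg.norm(g(344,198,60)-g(452,198,60)))
print('green',g(290,415,50),'bottle base',g(650,435,0))
print(env.state()['ee_pos'],env.state()['ee_rot'])
```

```text
post [521.76646797 381.93951891  72.        ] core [520.12414962 383.21898165  60.        ] body [520.31551741 382.76090311  56.        ]
widths 65.10650763541688 46.30147920234744
green [502.51556773 275.4477741   50.        ] bottle base [689.58410442 316.55462928   0.        ]
[551.8125811  281.81897282 231.35318302] [1.79985819e+02 4.39994335e-02 1.08656707e+02]
```

```bash
python3 -m jog '[{"dx":-0.008,"dy":0.025,"dz":-0.01,"wx":0,"wy":0,"wz":0,"grip":-1},{"dx":-0.008,"dy":0.025,"dz":-0.02,"wx":0,"wy":0,"wz":0,"grip":-1},{"dx":-0.008,"dy":0.025,"dz":-0.02,"wx":0,"wy":0,"wz":0,"grip":-1},{"dx":-0.0075,"dy":0.026,"dz":-0.02,"wx":0,"wy":0,"wz":0,"grip":-1},{"dx":0,"dy":0,"dz":-0.02,"wx":0,"wy":0,"wz":0,"grip":-1},{"dx":0,"dy":0,"dz":-0.02,"wx":0,"wy":0,"wz":0,"grip":-1},{"dx":0,"dy":0,"dz":0,"wx":0,"wy":0,"wz":0,"grip":-1},{"dx":0,"dy":0,"dz":0,"wx":0,"wy":0,"wz":0,"grip":-1},{"dx":0,"dy":0,"dz":0,"wx":0,"wy":0,"wz":0,"grip":-1}]'
python3 -c "
from h import *
snap('wrist','w4',None,1.5625)"
```

```text
time_s: 4.65
ee_pos: [521.4, 383.9, 122.6]
ee_rot: [179.8, -0.0, 108.7]
force: [1.4, 0.1, 0.2]
gripper_width: 91.3
```

View pics/w4.png

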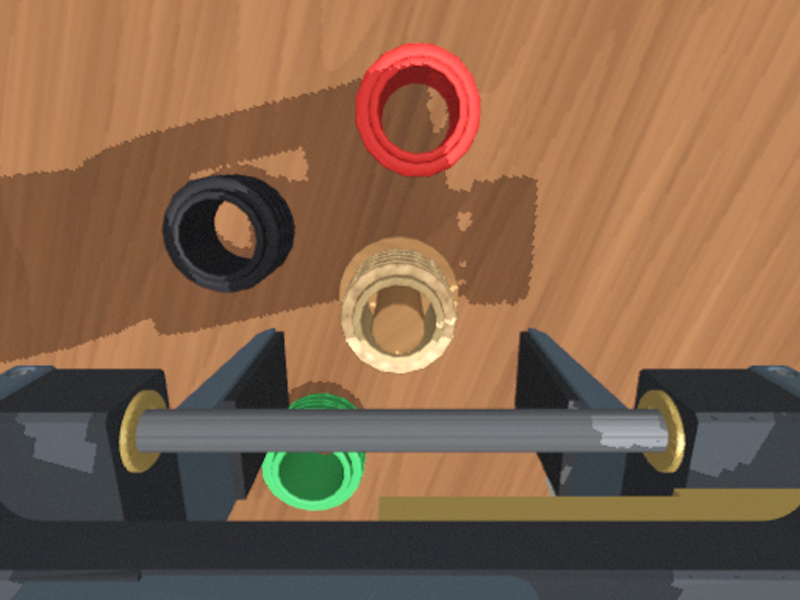

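The reel is centred between the jaws, with its rim at about (399,315). I'll check that against the tool axis and descend.

```bash
python3 - <<'E'
from h import *
c=dict(np.load('pics/w4.npz'))
print(ray(c,399/1.5625,315/1.5625,56),ray(c,399/1.5625,313/1.5625,60),env.state()['ee_pos'])
E
python3 -m jog '[{"dx":0,"dy":0,"dz":-0.02,"wx":0,"wy":0,"wz":0,"grip":-1},{"dx":0,"dy":0,"dz":-0.02,"wx":0,"wy":0,"wz":0,"grip":-1},{"dx":0,"dy":0,"dz":-0.02,"wx":0,"wy":0,"wz":0,"grip":-1},{"dx":0,"dy":0,"dz":-0.02,"wx":0,"wy":0,"wz":0,"grip":-1},{"dx":0,"dy":0,"dz":-0.018,"wx":0,"wy":0,"wz":0,"grip":-1},{"dx":0,"dy":0,"dz":0,"wx":0,"wy":0,"wz":0,"grip":-1},{"dx":0,"dy":0,"dz":0,"wx":0,"wy":0,"wz":0,"grip":-1},{"dx":0,"dy":0,"dz":0,"wx":0,"wy":0,"wz":0,"grip":-1}]'
```

```text
[519.91404878 385.4528861   56.        ] [519.15852758 387.71548872  60.        ] [521.35580434 384.10245947 122.67277113]
time_s: 5.5
ee_pos: [521.3, 384.9, 24.7]
ee_rot: [179.8, -0.0, 108.7]
force: [0.3, 0.8, 0.1]
gripper_width: 91.6
```

```bash
python3 -m jog '[{"dx":0,"dy":0,"dz":0,"wx":0,"wy":0,"wz":0,"grip":0.5},{"dx":0,"dy":0,"dz":0,"wx":0,"wy":0,"wz":0,"grip":1},{"dx":0,"dy":0,"dz":0,"wx":0,"wy":0,"wz":0,"grip":1},{"dx":0,"dy":0,"dz":0,"wx":0,"wy":0,"wz":0,"grip":1},{"dx":0,"dy":0,"dz":0,"wx":0,"wy":0,"wz":0,"grip":1},{"dx":0,"dy":0,"dz":0,"wx":0,"wy":0,"wz":0,"grip":1},{"dx":0,"dy":0,"dz":0,"wx":0,"wy":0,"wz":0,"grip":1},{"dx":0,"dy":0,"dz":0,"wx":0,"wy":0,"wz":0,"grip":1}]' 20
python3 -m jog '[{"dx":0,"dy":0,"dz":0.005,"wx":0,"wy":0,"wz":0,"grip":1},{"dx":0,"dy":0,"dz":0.01,"wx":0,"wy":0,"wz":0,"grip":1},{"dx":0,"dy":0,"dz":0.015,"wx":0,"wy":0,"wz":0,"grip":1},{"dx":0,"dy":0,"dz":0.015,"wx":0,"wy":0,"wz":0,"grip":1},{"dx":0,"dy":0,"dz":0.015,"wx":0,"wy":0,"wz":0,"grip":1},{"dx":0,"dy":0,"dz":0.015,"wx":0,"wy":0,"wz":0,"grip":1},{"dx":0,"dy":0,"dz":0.015,"wx":0,"wy":0,"wz":0,"grip":1},{"dx":0,"dy":0,"dz":0.015,"wx":0,"wy":0,"wz":0,"grip":1},{"dx":0,"dy":0,"dz":0.015,"wx":0,"wy":0,"wz":0,"grip":1},{"dx":0,"dy":0,"dz":0.01,"wx":0,"wy":0,"wz":0,"grip":1}]'
```

```text
time_s: 6.3
ee_pos: [520.2, 384.3, 23.3]
ee_rot: [180.0, -0.0, 108.7]
force: [-0.5, -0.5, 3.7]
gripper_width: 62.7
time_s: 7.3
ee_pos: [520.6, 384.5, 154.6]
ee_rot: [179.9, -0.0, 108.7]
force: [-0.0, 0.0, -1.6]
gripper_width: 62.8
```

```bash
python3 -m jog '[{"dx":0.003,"dy":-0.015,"dz":0,"wx":0,"wy":0,"wz":0,"grip":1},{"dx":0.006,"dy":-0.027,"dz":0,"wx":0,"wy":0,"wz":0,"grip":1},{"dx":0.0065,"dy":-0.0275,"dz":0,"wx":0,"wy":0,"wz":0,"grip":1},{"dx":0.0065,"dy":-0.0275,"dz":0,"wx":0,"wy":0,"wz":0,"grip":1},{"dx":0.0065,"dy":-0.0275,"dz":0,"wx":0,"wy":0,"wz":0,"grip":1},{"dx":0.0065,"dy":-0.0275,"dz":0,"wx":0,"wy":0,"wz":0,"grip":1},{"dx":0.0065,"dy":-0.0275,"dz":0,"wx":0,"wy":0,"wz":0,"grip":1},{"dx":0.0065,"dy":-0.0275,"dz":0,"wx":0,"wy":0,"wz":0,"grip":1},{"dx":0.0065,"dy":-0.0275,"dz":0,"wx":0,"wy":0,"wz":0,"grip":1},{"dx":0.006,"dy":-0.026,"dz":0,"wx":0,"wy":0,"wz":0,"grip":1}]'
python3 -m jog '[{"dx":0,"dy":0,"dz":0,"wx":0,"wy":0,"wz":0,"grip":1},{"dx":0,"dy":0,"dz":0,"wx":0,"wy":0,"wz":0,"grip":1},{"dx":0,"dy":0,"dz":0,"wx":0,"wy":0,"wz":0,"grip":1}]'
python3 -c "
from h import *
snap('wrist','w5',None,1.5625);print(env.state()['ee_pos'])"
```

```text
time_s: 8.3
ee_pos: [580.1, 121.2, 152.1]
ee_rot: [-179.9, 0.0, 108.7]
force: [-0.0, 0.6, -2.1]
gripper_width: 62.5
time_s: 8.6
ee_pos: [580.2, 123.9, 152.6]
ee_rot: [-180.0, -0.0, 108.7]
force: [-0.3, 0.2, -2.7]
gripper_width: 62.4
[580.25565994 124.20811169 152.67171523]
```

View pics/w5.png

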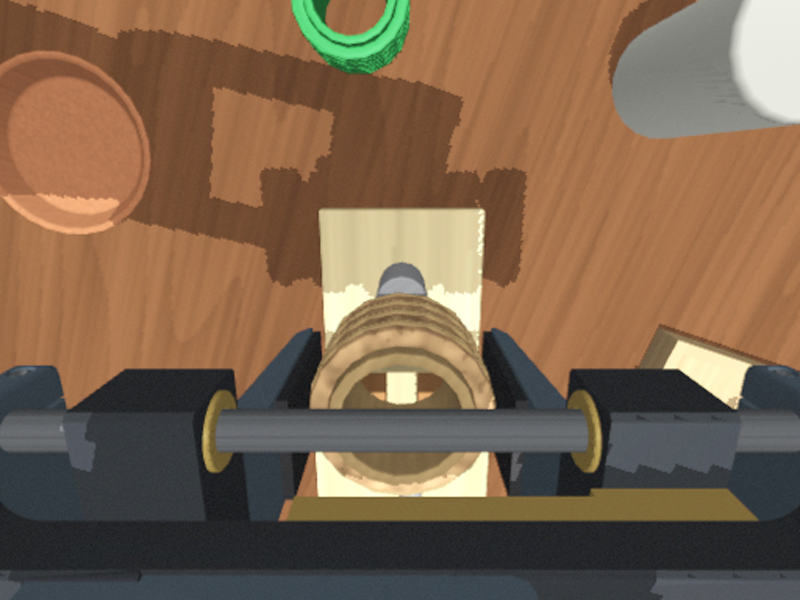

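Run:
```python
from h import *
c=dict(np.load('pics/w5.npz'));p=np.load('disp.npy');k=1.5625;a=p[2]
M=np.array([[np.cos(a),np.sin(a)],[-np.sin(a),np.cos(a)]])
e=env.state()['ee_pos'];print('tcp rel',M@(e[:2]-p[:2]))
D=lambda u,v,z:(M@(ray(c,u/k,v/k,z)[:2]-p[:2])).round(1)
zb=e[2]-13
print('reel flange L/R/bottom/top',[D(u,v,zb+46) for u,v in((312,405),(493,405),(402,493),(402,326))])
print('base front',D(320,209,12),D(485,208,12),'spindle front',D(402,263,57), 'spindle LR',D(378,293,57),D(427,293,57))
for x in(0,):print('expected flange', [np.round(np.array(proj(c,[*(e[:2]+M.T@np.array(q)),zb+46]))*k) for q in((31,0),(-31,0),(0,31),(0,-31))])
```

```text
tcp rel [0.62257009 0.48893193]
reel flange L/R/bottom/top [array([ 3.6, 29.7]), array([  3.6, -29.3]), array([-30.2,   0.4]), array([30.8,  0.4])]
base front [51.4 53.9] [ 52.  -54.2] spindle front [24.5  0.2] spindle LR [ 6.5 14.3] [  6.5 -14.5]
expected flange [array([402., 324.]), array([402., 493.]), array([307., 413.]), array([496., 413.])]
```

Run:
```python
from h import *
p=np.load('disp.npy');k=1.5625;a=p[2]
M=np.array([[np.cos(a),np.sin(a)],[-np.sin(a),np.cos(a)]])
for n in('w2','w5'):
    c=dict(np.load(f'pics/{n}.npz'))
    print(n,[(q,np.round(np.array(proj(c,[*(p[:2]+M.T@np.array(q[:2])),q[2]]))*k).tolist()) for q in((15.5,0,57),(15.5,0,12),(-15.5,0,57),(0,15.5,57),(-15.5,0,12),(5,0,89),(-5,0,89),(0,15.5,12))])
a=np.load('pics/w2.npz')['im'][25:110,200:310,::-1];b=np.load('pics/w5.npz')['im'][125:210,200:310,::-1]
cv2.imwrite('pics/c2.png',np.hstack([cv2.resize(x,(400,309),interpolation=cv2.INTER_CUBIC) for x in(a,b)]))
```

```text
w2 [((15.5, 0, 57), [400.0, 66.0]), ((15.5, 0, 12), [400.0, 78.0]), ((-15.5, 0, 57), [401.0, 112.0]), ((0, 15.5, 57), [380.0, 90.0]), ((-15.5, 0, 12), [401.0, 118.0]), ((5, 0, 89), [401.0, 74.0]), ((-5, 0, 89), [401.0, 90.0]), ((0, 15.5, 12), [382.0, 98.0])]
w5 [((15.5, 0, 57), [402.0, 278.0]), ((15.5, 0, 12), [402.0, 263.0]), ((-15.5, 0, 57), [402.0, 328.0]), ((0, 15.5, 57), [376.0, 304.0]), ((-15.5, 0, 12), [402.0, 307.0]), ((5, 0, 89), [402.0, 312.0]), ((-5, 0, 89), [402.0, 330.0]), ((0, 15.5, 12), [380.0, 285.0])]
```

View pics/c2.png

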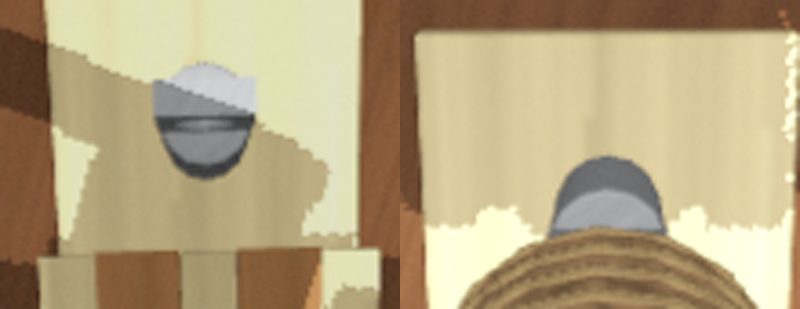

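The spindle's base rim at row 263 and top edge at row 278 match the fit, and the reel is centred on it to about 0.5 mm. Lowering.

```bash
python3 -m jog '[{"dx":0.0006,"dy":-0.0003,"dz":-0.015,"wx":0,"wy":0,"wz":0,"grip":1},{"dx":0,"dy":0,"dz":-0.015,"wx":0,"wy":0,"wz":0,"grip":1},{"dx":0,"dy":0,"dz":-0.01,"wx":0,"wy":0,"wz":0,"grip":1},{"dx":0,"dy":0,"dz":-0.01,"wx":0,"wy":0,"wz":0,"grip":1},{"dx":0,"dy":0,"dz":-0.01,"wx":0,"wy":0,"wz":0,"grip":1},{"dx":0,"dy":0,"dz":-0.01,"wx":0,"wy":0,"wz":0,"grip":1}]'
python3 -m jog '[{"dx":0,"dy":0,"dz":-0.01,"wx":0,"wy":0,"wz":0,"grip":1},{"dx":0,"dy":0,"dz":-0.01,"wx":0,"wy":0,"wz":0,"grip":1},{"dx":0,"dy":0,"dz":-0.01,"wx":0,"wy":0,"wz":0,"grip":1},{"dx":0,"dy":0,"dz":-0.01,"wx":0,"wy":0,"wz":0,"grip":1},{"dx":0,"dy":0,"dz":-0.005,"wx":0,"wy":0,"wz":0,"grip":1},{"dx":0,"dy":0,"dz":-0.005,"wx":0,"wy":0,"wz":0,"grip":1},{"dx":0,"dy":0,"dz":0,"wx":0,"wy":0,"wz":0,"grip":1},{"dx":0,"dy":0,"dz":0,"wx":0,"wy":0,"wz":0,"grip":1}]'
```

```text
time_s: 9.25
ee_pos: [581.5, 123.7, 82.4]
ee_rot: [180.0, 0.0, 108.8]
force: [-0.3, -0.4, -1.3]
gripper_width: 62.5
time_s: 10.05
ee_pos: [581.6, 123.5, 33.2]
ee_rot: [180.0, 0.0, 108.7]
force: [0.1, 0.8, -1.0]
gripper_width: 62.4
```

```bash
python3 -m jog '[{"dx":0,"dy":0,"dz":-0.003,"wx":0,"wy":0,"wz":0,"grip":1},{"dx":0,"dy":0,"dz":-0.003,"wx":0,"wy":0,"wz":0,"grip":1},{"dx":0,"dy":0,"dz":-0.001,"wx":0,"wy":0,"wz":0,"grip":1},{"dx":0,"dy":0,"dz":0,"wx":0,"wy":0,"wz":0,"grip":1},{"dx":0,"dy":0,"dz":0,"wx":0,"wy":0,"wz":0,"grip":1}]'
python3 -m jog '[{"dx":0,"dy":0,"dz":-0.001,"wx":0,"wy":0,"wz":0,"grip":1},{"dx":0,"dy":0,"dz":-0.001,"wx":0,"wy":0,"wz":0,"grip":1},{"dx":0,"dy":0,"dz":0,"wx":0,"wy":0,"wz":0,"grip":1},{"dx":0,"dy":0,"dz":0,"wx":0,"wy":0,"wz":0,"grip":1}]'
```

```text
time_s: 10.55
ee_pos: [581.4, 123.5, 26.0]
ee_rot: [180.0, 0.0, 108.7]
force: [0.1, 0.6, -1.4]
gripper_width: 62.5
time_s: 10.95
ee_pos: [581.6, 123.5, 25.2]
ee_rot: [179.9, 0.0, 108.7]
force: [-1.8, 0.1, 5.4]
gripper_width: 62.2
```

The contact force shows the reel is seated. I'll release and retreat upwards.

```bash
python3 -m jog '[{"dx":0,"dy":0,"dz":0,"wx":0,"wy":0,"wz":0,"grip":-0.6},{"dx":0,"dy":0,"dz":0,"wx":0,"wy":0,"wz":0,"grip":-0.8},{"dx":0,"dy":0,"dz":0,"wx":0,"wy":0,"wz":0,"grip":-0.9},{"dx":0,"dy":0,"dz":0,"wx":0,"wy":0,"wz":0,"grip":-0.9},{"dx":0,"dy":0,"dz":0,"wx":0,"wy":0,"wz":0,"grip":-0.9},{"dx":0,"dy":0,"dz":0,"wx":0,"wy":0,"wz":0,"grip":-0.9},{"dx":0,"dy":0,"dz":0.005,"wx":0,"wy":0,"wz":0,"grip":-0.9},{"dx":0,"dy":0,"dz":0.015,"wx":0,"wy":0,"wz":0,"grip":-0.9},{"dx":0,"dy":0,"dz":0.02,"wx":0,"wy":0,"wz":0,"grip":-0.9},{"dx":0,"dy":0,"dz":0.03,"wx":0,"wy":0,"wz":0,"grip":-0.9}]'
python3 -m jog '[{"dx":0.005,"dy":-0.01,"dz":0.03,"wx":0,"wy":0,"wz":0,"grip":-0.5},{"dx":0.009,"dy":-0.028,"dz":0.03,"wx":0,"wy":0,"wz":0,"grip":-0.3},{"dx":0.009,"dy":-0.028,"dz":0.02,"wx":0,"wy":0,"wz":0,"grip":-0.3},{"dx":0.009,"dy":-0.028,"dz":0.02,"wx":0,"wy":0,"wz":0,"grip":-0.3},{"dx":0.009,"dy":-0.028,"dz":0,"wx":0,"wy":0,"wz":0,"grip":-0.3},{"dx":0,"dy":0,"dz":0,"wx":0,"wy":0,"wz":0,"grip":-0.3},{"dx":0,"dy":0,"dz":0,"wx":0,"wy":0,"wz":0,"grip":-0.3},{"dx":0,"dy":0,"dz":0,"wx":0,"wy":0,"wz":0,"grip":-0.3}]'
python3 -c "
from h import *
snap('wrist','w6',None,1.5625);print(env.state()['ee_pos'])"
```

```text
time_s: 11.95
ee_pos: [580.2, 123.2, 93.6]
ee_rot: [-179.8, -0.0, 108.7]
force: [0.7, 0.3, -0.6]
gripper_width: 86.6
time_s: 12.75
ee_pos: [621.8, 2.3, 193.6]
ee_rot: [-180.0, -0.1, 108.8]
force: [0.5, -0.7, -0.0]
gripper_width: 59.5
[621.79964789   2.42303674 193.69376241]
```

View pics/w6.png

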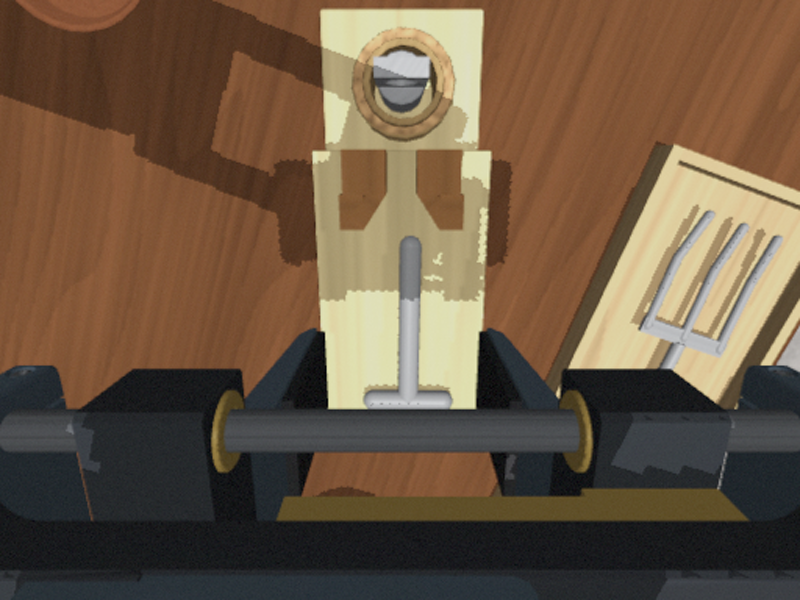

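The reel sits concentric around the spindle, with its ring centred at about (404,84). The rod is unmoved: tip at (410,237), bar at (365–452,399). I'll refine the rod's pose and work out the grasp on its stem.

Run:
```python
from h import *
c=dict(np.load('pics/w6.npz'));p=np.load('disp.npy');k=1.5625;a=p[2]
M=np.array([[np.cos(a),np.sin(a)],[-np.sin(a),np.cos(a)]])
D=lambda u,v,z:(M@(ray(c,u/k,v/k,z)[:2]-p[:2])).round(1)
for n,u,v,z in(('tip',410.5,236,72),('stem',409,340,72),('bar',408.5,399,72),('deck l',314,151,65),('deck r',491,151,65),('reel c',403,83.5,58),('slot l',386,151,91),('slot r',416,151,91)):print(n,D(u,v,z))
e=env.state();print('move', np.r_[p[:2]+M.T@np.array([-178,-5.2]),67.5]-e['ee_pos'],e['ee_rot'],'unit x,y',M.round(3))
```

```text
tip [-92.1  -5.4]
stem [-161.5   -4.8]
bar [-205.    -4.6]
deck l [-41.2  53.6]
deck r [-41.2 -54.3]
reel c [-2.3 -0.7]
slot l [-42.    8.9]
slot r [-42.   -7.8]
move [  21.27771255  -45.52248746 -126.19376241] [-1.79959290e+02 -3.84459653e-02  1.08790071e+02] unit x,y [[-0.322  0.947]
 [-0.947 -0.322]]
```

```bash
python3 -m jog '[{"dx":0.01,"dy":-0.02,"dz":0,"wx":0,"wy":0,"wz":0,"grip":-0.3},{"dx":0.0115,"dy":-0.0255,"dz":-0.02,"wx":0,"wy":0,"wz":0,"grip":-0.3},{"dx":0,"dy":0,"dz":-0.025,"wx":0,"wy":0,"wz":0,"grip":-0.3},{"dx":0,"dy":0,"dz":-0.025,"wx":0,"wy":0,"wz":0,"grip":-0.3},{"dx":0,"dy":0,"dz":-0.02,"wx":0,"wy":0,"wz":0,"grip":-0.3},{"dx":0,"dy":0,"dz":-0.02,"wx":0,"wy":0,"wz":0,"grip":-0.3},{"dx":0,"dy":0,"dz":-0.01,"wx":0,"wy":0,"wz":0,"grip":-0.3},{"dx":0,"dy":0,"dz":-0.005,"wx":0,"wy":0,"wz":0,"grip":-0.3},{"dx":0,"dy":0,"dz":0,"wx":0,"wy":0,"wz":0,"grip":-0.3},{"dx":0,"dy":0,"dz":0,"wx":0,"wy":0,"wz":0,"grip":-0.3}]'
```

```text
time_s: 13.8
ee_pos: [644.5, -43.8, 69.9]
ee_rot: [179.9, 0.0, 108.8]
force: [0.3, -0.0, 0.0]
gripper_width: 59.3
```

```bash
python3 -m jog '[{"dx":-0.0014,"dy":0,"dz":-0.002,"wx":0,"wy":0,"wz":0,"grip":0.5},{"dx":0,"dy":0,"dz":0,"wx":0,"wy":0,"wz":0,"grip":1},{"dx":0,"dy":0,"dz":0,"wx":0,"wy":0,"wz":0,"grip":1},{"dx":0,"dy":0,"dz":0,"wx":0,"wy":0,"wz":0,"grip":1},{"dx":0,"dy":0,"dz":0,"wx":0,"wy":0,"wz":0,"grip":1},{"dx":0,"dy":0,"dz":0,"wx":0,"wy":0,"wz":0,"grip":1},{"dx":0,"dy":0,"dz":0,"wx":0,"wy":0,"wz":0,"grip":1},{"dx":0,"dy":0,"dz":0,"wx":0,"wy":0,"wz":0,"grip":1}]' 12
python3 - <<'E'
from h import *
p=np.load('disp.npy');a=p[2]
M=np.array([[np.cos(a),np.sin(a)],[-np.sin(a),np.cos(a)]])
e=env.state()['ee_pos'];d=M@(e[:2]-p[:2]);print(e,d)
print('to y=0:',M.T@[0,-d[1]],'adv 71:',M.T@[71,0])
E
```

```text
time_s: 14.6
ee_pos: [642.5, -44.1, 67.0]
ee_rot: [180.0, 0.0, 108.7]
force: [0.4, -0.1, 0.3]
gripper_width: 13.4
[642.46351651 -44.06037566  67.01171336] [-178.71251756   -4.3097754 ]
to y=0: [-4.08090433 -1.38577914] adv 71: [-22.82957003  67.22953765]
```

```bash
python3 -m jog '[{"dx":-0.002,"dy":-0.0007,"dz":0,"wx":0,"wy":0,"wz":0,"grip":1},{"dx":-0.002,"dy":-0.0007,"dz":0,"wx":0,"wy":0,"wz":0,"grip":1},{"dx":-0.0027,"dy":0.008,"dz":0,"wx":0,"wy":0,"wz":0,"grip":1},{"dx":-0.0027,"dy":0.008,"dz":0,"wx":0,"wy":0,"wz":0,"grip":1},{"dx":-0.0027,"dy":0.008,"dz":0,"wx":0,"wy":0,"wz":0,"grip":1},{"dx":0,"dy":0,"dz":0,"wx":0,"wy":0,"wz":0,"grip":1}]'
python3 -m jog '[{"dx":-0.0027,"dy":0.008,"dz":0,"wx":0,"wy":0,"wz":0,"grip":1},{"dx":-0.0027,"dy":0.008,"dz":0,"wx":0,"wy":0,"wz":0,"grip":1},{"dx":-0.0027,"dy":0.008,"dz":0,"wx":0,"wy":0,"wz":0,"grip":1},{"dx":-0.0027,"dy":0.008,"dz":0,"wx":0,"wy":0,"wz":0,"grip":1},{"dx":-0.0027,"dy":0.008,"dz":0,"wx":0,"wy":0,"wz":0,"grip":1},{"dx":0,"dy":0,"dz":0,"wx":0,"wy":0,"wz":0,"grip":1},{"dx":0,"dy":0,"dz":0,"wx":0,"wy":0,"wz":0,"grip":1}]'
python3 - <<'E'
from h import *
p=np.load('disp.npy');a=p[2]
M=np.array([[np.cos(a),np.sin(a)],[-np.sin(a),np.cos(a)]])
e=env.state()['ee_pos'];d=M@(e[:2]-p[:2]);print(e,d)
snap('wrist','w7',None,1.5625)
E
```

```text
time_s: 15.2
ee_pos: [629.6, -19.8, 67.0]
ee_rot: [-180.0, -0.1, 108.8]
force: [-0.5, 0.9, 0.5]
gripper_width: 13.4
time_s: 15.9
ee_pos: [616.5, 19.3, 67.0]
ee_rot: [-180.0, -0.1, 108.8]
force: [-0.8, 0.4, 1.3]
gripper_width: 13.4
[616.50484405  19.34779841  67.007419  ] [-110.32480549   -0.11811065]
```

View pics/w7.png

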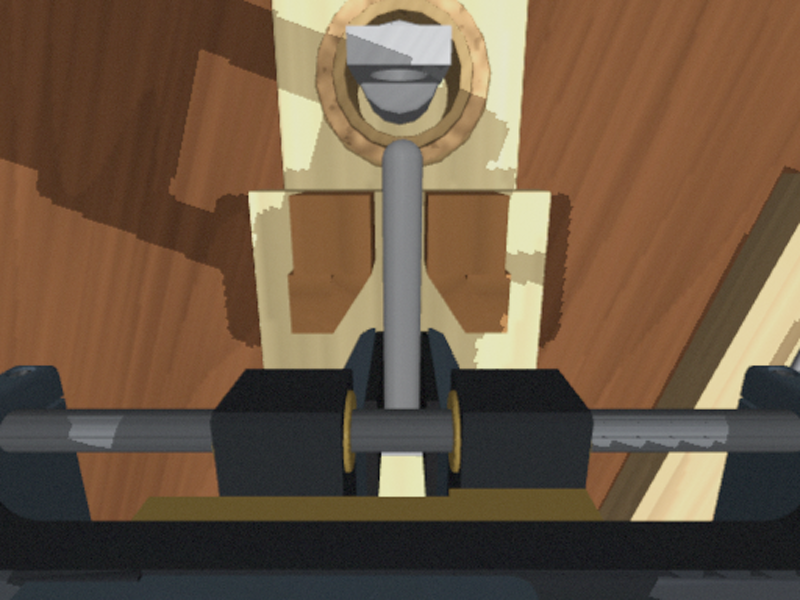

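The rod is in the slot and in line with the eye, tip at (402,140). I'll release, lift over the crossbar, step behind it, and push square with both fingertips.

```bash
python3 -m jog '[{"dx":0,"dy":0,"dz":0,"wx":0,"wy":0,"wz":0,"grip":0.3},{"dx":0,"dy":0,"dz":0,"wx":0,"wy":0,"wz":0,"grip":0.3},{"dx":0,"dy":0,"dz":0,"wx":0,"wy":0,"wz":0,"grip":0.3},{"dx":0,"dy":0,"dz":0,"wx":0,"wy":0,"wz":0,"grip":0.3},{"dx":0,"dy":0,"dz":0.01,"wx":0,"wy":0,"wz":0,"grip":0.3},{"dx":0,"dy":0,"dz":0.015,"wx":0,"wy":0,"wz":0,"grip":0.3},{"dx":0,"dy":0,"dz":0.015,"wx":0,"wy":0,"wz":0,"grip":0.3},{"dx":0.005,"dy":-0.015,"dz":0,"wx":0,"wy":0,"wz":0,"grip":0.3},{"dx":0.007,"dy":-0.02,"dz":0,"wx":0,"wy":0,"wz":0,"grip":0.3},{"dx":0.007,"dy":-0.02,"dz":0,"wx":0,"wy":0,"wz":0,"grip":0.3}]'
python3 -m jog '[{"dx":0,"dy":0,"dz":0,"wx":0,"wy":0,"wz":0,"grip":0.3},{"dx":0,"dy":0,"dz":0,"wx":0,"wy":0,"wz":0,"grip":0.3},{"dx":0,"dy":0,"dz":-0.015,"wx":0,"wy":0,"wz":0,"grip":0.3},{"dx":0,"dy":0,"dz":-0.015,"wx":0,"wy":0,"wz":0,"grip":0.3},{"dx":0,"dy":0,"dz":-0.008,"wx":0,"wy":0,"wz":0,"grip":0.3},{"dx":0,"dy":0,"dz":0,"wx":0,"wy":0,"wz":0,"grip":0.3},{"dx":0,"dy":0,"dz":0,"wx":0,"wy":0,"wz":0,"grip":0.3}]'
python3 - <<'E'
from h import *
p=np.load('disp.npy');a=p[2]
M=np.array([[np.cos(a),np.sin(a)],[-np.sin(a),np.cos(a)]])
e=env.state()['ee_pos'];d=M@(e[:2]-p[:2]);print(e,d)
E
```

```text
time_s: 16.95
ee_pos: [636.1, -37.9, 106.9]
ee_rot: [180.0, 0.0, 108.8]
force: [0.4, 0.0, -0.2]
gripper_width: 31.7
time_s: 17.65
ee_pos: [636.0, -36.2, 69.2]
ee_rot: [180.0, 0.0, 108.8]
force: [0.6, 0.5, 0.2]
gripper_width: 31.7
[636.01273021 -36.15521005  69.23613674] [-169.15294986   -0.74341133]
```

```bash
python3 -m jog '[{"dx":-0.0023,"dy":0.0045,"dz":0,"wx":0,"wy":0,"wz":0,"grip":0.3},{"dx":-0.0016,"dy":0.0047,"dz":0,"wx":0,"wy":0,"wz":0,"grip":0.3},{"dx":-0.0016,"dy":0.0047,"dz":0,"wx":0,"wy":0,"wz":0,"grip":0.3},{"dx":-0.0016,"dy":0.0047,"dz":0,"wx":0,"wy":0,"wz":0,"grip":0.3},{"dx":-0.0016,"dy":0.0047,"dz":0,"wx":0,"wy":0,"wz":0,"grip":0.3},{"dx":0,"dy":0,"dz":0,"wx":0,"wy":0,"wz":0,"grip":0.3}]'
python3 -m jog '[{"dx":-0.0016,"dy":0.0047,"dz":0,"wx":0,"wy":0,"wz":0,"grip":0.3},{"dx":-0.0016,"dy":0.0047,"dz":0,"wx":0,"wy":0,"wz":0,"grip":0.3},{"dx":-0.0016,"dy":0.0047,"dz":0,"wx":0,"wy":0,"wz":0,"grip":0.3},{"dx":-0.0016,"dy":0.0047,"dz":0,"wx":0,"wy":0,"wz":0,"grip":0.3},{"dx":0,"dy":0,"dz":0,"wx":0,"wy":0,"wz":0,"grip":0.3},{"dx":0,"dy":0,"dz":0,"wx":0,"wy":0,"wz":0,"grip":0.3}]'
```

```text
time_s: 18.25
ee_pos: [626.8, -12.3, 69.0]
ee_rot: [-180.0, -0.0, 108.8]
force: [0.1, -0.2, -0.8]
gripper_width: 31.6
time_s: 18.85
ee_pos: [620.4, 6.1, 68.8]
ee_rot: [-180.0, -0.0, 108.7]
force: [0.4, -0.0, -0.5]
gripper_width: 32.4
```

```bash
python3 -m jog '[{"dx":-0.0007,"dy":0.0019,"dz":0,"wx":0,"wy":0,"wz":0,"grip":0.3},{"dx":-0.0006,"dy":0.0019,"dz":0,"wx":0,"wy":0,"wz":0,"grip":0.3},{"dx":0,"dy":0,"dz":0,"wx":0,"wy":0,"wz":0,"grip":0.3},{"dx":0,"dy":0,"dz":0,"wx":0,"wy":0,"wz":0,"grip":0.3}]'
python3 -m jog '[{"dx":-0.0006,"dy":0.0019,"dz":0,"wx":0,"wy":0,"wz":0,"grip":0.3},{"dx":0,"dy":0,"dz":0,"wx":0,"wy":0,"wz":0,"grip":0.3},{"dx":0,"dy":0,"dz":0,"wx":0,"wy":0,"wz":0,"grip":0.3}]'
python3 -c "
from h import *
snap('wrist','w8',None,1.5625)"
```

```text
time_s: 19.25
ee_pos: [619.4, 9.6, 68.9]
ee_rot: [-180.0, -0.0, 108.7]
force: [0.8, 0.0, 0.8]
gripper_width: 32.2
time_s: 19.55
ee_pos: [618.8, 11.4, 69.0]
ee_rot: [180.0, -0.0, 108.7]
force: [0.3, -0.9, 0.3]
gripper_width: 32.0
```

View pics/w8.png

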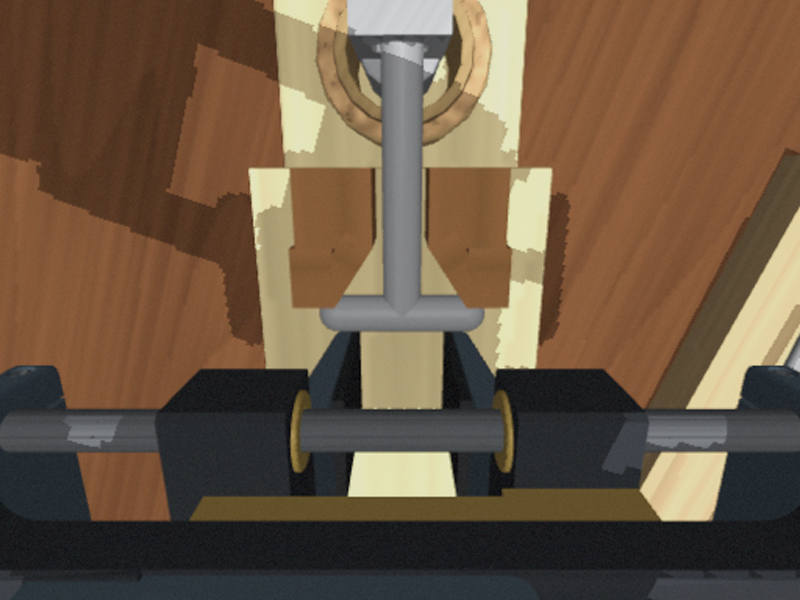

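The rod is through the eye and the crossbar (row 313) is nearly at the block's rear face (row 307). I've used my 12 views, so I finish the push by force.

```bash
python3 -m jog '[{"dx":-0.0003,"dy":0.001,"dz":0,"wx":0,"wy":0,"wz":0,"grip":0.3},{"dx":0,"dy":0,"dz":0,"wx":0,"wy":0,"wz":0,"grip":0.3},{"dx":0,"dy":0,"dz":0,"wx":0,"wy":0,"wz":0,"grip":0.3}]'
python3 -m jog '[{"dx":-0.0003,"dy":0.001,"dz":0,"wx":0,"wy":0,"wz":0,"grip":0.3},{"dx":0,"dy":0,"dz":0,"wx":0,"wy":0,"wz":0,"grip":0.3},{"dx":0,"dy":0,"dz":0,"wx":0,"wy":0,"wz":0,"grip":0.3}]'
```

```text
time_s: 19.9
ee_pos: [618.6, 12.3, 69.0]
ee_rot: [180.0, 0.0, 108.7]
force: [-0.3, -1.7, 0.2]
gripper_width: 31.9
time_s: 20.2
ee_pos: [618.5, 12.6, 69.1]
ee_rot: [180.0, 0.1, 108.8]
force: [2.4, -5.0, 0.6]
gripper_width: 31.8
```

```bash
python3 -m jog '[{"dx":-0.0003,"dy":0.001,"dz":0,"wx":0,"wy":0,"wz":0,"grip":0.3},{"dx":0,"dy":0,"dz":0,"wx":0,"wy":0,"wz":0,"grip":0.3},{"dx":0,"dy":0,"dz":0,"wx":0,"wy":0,"wz":0,"grip":0.3}]'
python3 -m jog '[{"dx":0.001,"dy":-0.003,"dz":0,"wx":0,"wy":0,"wz":0,"grip":0.3},{"dx":0.003,"dy":-0.009,"dz":0,"wx":0,"wy":0,"wz":0,"grip":0.3},{"dx":0.003,"dy":-0.009,"dz":0.005,"wx":0,"wy":0,"wz":0,"grip":0.3},{"dx":0.006,"dy":-0.019,"dz":0.02,"wx":0,"wy":0,"wz":0,"grip":0.3},{"dx":0.006,"dy":-0.019,"dz":0.03,"wx":0,"wy":0,"wz":0,"grip":0.3},{"dx":0,"dy":0,"dz":0.03,"wx":0,"wy":0,"wz":0,"grip":0.3},{"dx":0,"dy":0,"dz":0.02,"wx":0,"wy":0,"wz":0,"grip":0.3},{"dx":0,"dy":0,"dz":0,"wx":0,"wy":0,"wz":0,"grip":0.3},{"dx":0,"dy":0,"dz":0,"wx":0,"wy":0,"wz":0,"grip":0.3}]'
python3 - <<'E'
from h import *
snap('wrist','w9')
c=dict(np.load('pics/w9.npz'));p=np.load('disp.npy');a=p[2];M=np.array([[np.cos(a),np.sin(a)],[-np.sin(a),np.cos(a)]])
im=c['im'].astype(int)
# sample along dispenser x at y=+20/-20, height 72: grey bar (low saturation) extent
for y in(-20,20,-26,26):
    xs=[];
    for x in np.arange(-130,-70,.5):
        u,v=proj(c,[*(p[:2]+M.T@np.array([x,y])),72]);q=im[int(round(v)),int(round(u))]
        if q.max()-q.min()<25 and q.max()>50: xs.append(x)
    print(y,(min(xs),max(xs)) if xs else None)
E
```

```text
time_s: 20.5
ee_pos: [618.5, 12.7, 69.1]
ee_rot: [180.0, 0.2, 108.8]
force: [0.8, -8.0, -0.4]
gripper_width: 31.6
time_s: 21.4
ee_pos: [636.7, -44.8, 173.7]
ee_rot: [180.0, -0.0, 108.7]
force: [0.2, 0.1, -1.6]
gripper_width: 32.0
-20 (np.float64(-98.5), np.float64(-86.0))
20 (np.float64(-98.5), np.float64(-86.0))
-26 (np.float64(-98.5), np.float64(-86.0))
26 (np.float64(-98.5), np.float64(-86.0))
```

The crossbar measures x -98.5 to -86 on both sides, so it is square and home (expected -101 to -87). The tool stalled at 8 N. I'll do a quick numeric check on the bystanders and then hand in.

Run:
```python
from h import *
snap('top','t9');a=np.load('pics/t1.npz')['im'].astype(int);b=np.load('pics/t9.npz')['im'].astype(int);k=1.5625
for n,u,v in(('core',630,320),('pot',565,215),('bottle',235,185),('saucer',324,397),('old post',185,293)):
    s=np.s_[int(v/k)-22:int(v/k)+22,int(u/k)-22:int(u/k)+22];print(n,(abs(a[s]-b[s]).max(2)>40).mean().round(3))
c=dict(np.load('pics/w9.npz'));p=np.load('disp.npy');A=p[2];M=np.array([[np.cos(A),np.sin(A)],[-np.sin(A),np.cos(A)]])
env.job_done();print(env.state()['time_s'])
```

```text
core 0.0
pot 0.668
bottle 0.0
saucer 0.204
old post 0.211
the job is handed in; nothing more can be done
the job is handed in; nothing more can be done
```

The job is handed in at about 21.5 s of the 58 s allowed. The hand-in gives no verdict, so what follows is my own measurements.

**What I did:** I lifted the wound reel off its post and lowered it over the spindle until it touched the base board, then let it go. I then slid the rod into the slot held by its stem, let go, and pushed it home from behind the crossbar with both fingertips.

**What the last checks showed:**
- **Reel:** The tool stood at 25.2 mm with a 5.4 N upward force, and 25.3 mm was expected for a reel flat on the board. A picture after release showed it around the spindle, about 2 mm off its axis. I did not measure it again after the rod went in, though the late-push picture showed it still in place.
- **Rod through the eye:** A picture late in the push showed this, with the crossbar still slightly short of the block.
- **Rod home:** The last few millimetres were judged by force and numbers, as I had used all 12 picture views. The tool stalled at 8 N. The crossbar then measured x -98.5 to -86 the same on both sides, so it is square; it should be -101 to -87. I did not measure the rod tip itself.
- **Bystanders:** The before-and-after top pictures showed no change at the bare core or the spray bottle.

**What disagreed:** The same comparison showed change at the pot (67% of its patch) and the saucer (20%). I put that down to the arm and its shadow, as I planned no move near either and felt no unexpected force. I handed in without confirming it with a picture.

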